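Dock the instrument case over the sill

ROBOT

A 6-joint arm with a two-finger parallel gripper is mounted at the origin on a cart in front of the work surface, level with it; the furniture and walls round the work are solid. World frame = base frame: x ahead of the robot, y to its left, z up, the work surface at z = 0. Lengths are in m, angles in degrees, forces in N, time in s.
With the tool pointing down it reaches from about 0.375 to 0.9 m from the base axis. Payload 3.1 kg.
Tool frame: the origin (TCP) lies on the centre line of the jaws, within the pads' length; the fingertips stand 22 mm ahead of it and the grasp point (between the pads) lies 3 mm ahead of it; y points along the fingers, z is the direction in which the jaws open and shut, and the axes are right-handed (so a half turn about y gives the same grasp; the last joint's range is limited). The gripper opens to 87 mm and grips with 3 to 60 N. Pads are 19 mm wide; open, the fingers measure 117 mm over their backs; the gripper's body (75 mm by 190 mm) begins 51 mm behind the grasp point.
Start: joints at [-83.738, 30.224, 82.088, -0, 67.689, -10.227], TCP at [0.177, -0.599, 0.245] pointing down, gripper open.
Joint ranges: [-176.69, 176.69], [-43.24, 126.21], [12.49, 139.97], [-82, 262], [0, 151.66], [-163.58, 163.58]. Speed limits (degrees/s): [159.86, 159.86, 180, 180, 180, 180].

INTERFACE

Orientations are given as a 3x3 rotation matrix whose columns are the frame's x, y, z axes.
In Python, from rig import bot gives the robot as it stands.
- The arm moves only by the tool jog_arm, never from a script. Its argument "motion" is one flat list of numbers, 6 for each row, row after row: the shift along the tool's x, y, z in mm, then the turn, a rotation vector about the tool's x, y, z in degrees. A call has 1 to 20 rows; each row is the pose to reach, as a shift and turn from the pose commanded when the call began, along the tool's axes at that moment; what a row does not reach only later rows make up. A row lasts 1/8 s, in which the tool goes at most 62.5 mm and 10.7 degrees, less where a joint would pass 70% of its speed; a pose out of reach is approached as far as the arm can. A call with a gripper value outside its range is refused whole. "gripper" is the opening, from 0 (shut) to 1 (fully open), set as the call begins (left out, the last holds). The fingers move at their own pace and stop on an object; the grip force is fixed at half the most. Time passes only in rows, so rows that repeat a pose let the fingers close. It gives the time, the measured TCP pose, the force and the opening at its end, in the units of the state.
- bot.read_state(): the state, without advancing time (a new reading comes with each control period).
- bot.capture(name): name is "scene" or "top"; returns (picture, depth): 400x640x3 uint8, red, green, blue; 400x640 float32, m along the optical axis (not along the pixel's ray), 0 where there is no reading.
- bot.get_calibration(name): a dict with "mtx" (3x3 intrinsics, pixels), "pose" (4x4, takes a point from camera to world coordinates). Camera axes: x right, y up, looking along -z (the intrinsics and any distortion apply to the point x, -y, -z); pixel columns grow to the right and rows downward; lengths in m; the calibration is good to about 2 mm. A picture is of the moment at which its call begins. get_calibration takes no time and is no camera call.
- bot.hand_in(): hands the job in, once; it reports no verdict.
The state is a dict: "time_s": time; "joint_positions": joint angles; "qvel": joint speeds; "tau": joint torques, N m; "position": TCP position; "tcp_rot": TCP orientation; "force": force on the tool from outside, world axes, zero at the start; "moment": the same for the moment, N m; "opening": opening from 0.0 (shut) to 1.0 (fully open).
Only numpy, scipy, OpenCV 4.12 (cv2) and the standard library are available. Lean on these libraries where they do the work, as an engineer would, in place of code of your own. Each camera call takes 0.05 s, during which the arm holds its last target.

TASK

Put the small instrument case away in its bench dock: slide it along the bench (do not lift it), push it gently up the ramp and over the sill against the sprung buffer until all its feet have dropped behind the sill, without driving the buffer onto its hard stop. Then swing the hold-down arm fully across so that its end lies over the case's lid, and let go. Leave the other things where they are.

Things in the scene. Friction and masses are not known exactly. Their poses are not given: they have to be found in the camera images.
- case: Small aluminium-edged instrument case, ball corners, carry handle folded flat on its lid (top 126 mm); panels 115 (x) x 142 (y) mm, lid top 112 mm, 154 mm across the balls; too wide to grip; 0.7 to 1 kg. Origin: under its middle at the soles of its feet; x from its front (latch side, toward the robot) to its back, z up. Feet 7 mm high, 14 mm across, at x = -20 and +25, y = +-36 mm.
- case_front (a point): Middle of the flat front panel, 25 mm above the soles, 55 mm before the origin (back panel 60 mm behind it). Push here or beside it, low: above 45 mm it tips. The latch stands out 12 mm for |y| < 10, z 35 to 68 mm. Needs 4 to 20 N; never press over 35 N. The panel rises some 10 mm as the front feet climb: let the fingers rise too, else their friction presses it down and it jams.
- dock: Aluminium bench dock, screwed down, about 190 mm long. Origin on the bench below where the docked case's origin belongs; x = pushing direction (away from the robot), z up. From the front: ramp 150 mm wide, from the bench at x = -93 mm up to the sill; well floor 5 mm above the bench behind the sill. Docked, the case stands level on that floor, axes along the dock's.
- sill (a point): Middle of the crest of the steel sill: 9 mm above the bench, 4 mm above the well floor, dock x = -33 to -27 mm. The case's front feet clear it when its origin is 1 to 3 mm past dock x = 0, but friction at the pushing fingers can hold the front up: it drops when rubbed down or eased off. Too short a push, and the buffer shoves it back onto the sill; home, the buffer holds its feet against the sill.
- mouth (a point): Middle of the mouth between the two side rails, at rail-top height (28 mm), dock x = -51 mm. The rails' inner faces are 159 mm apart from x = -20 mm back (2.5 mm play each side of the corner balls); the mouth flares 12 mm outward on each side between x = -20 and -51 mm.
- buffer_nose (a point): Front of the sprung crossbar at the back of the dock, where it meets the case's back panel: 36 mm above the bench, at rest at dock x = +56.5 mm. Pressed in it pushes back with 1 N plus 1.2 N per mm up to a hard stop at 11 mm, to which it must never be driven (10.5 mm counts). Pressed in about 4 mm by the docked case, 6 to 8 mm when the front feet are about to drop.
- hold_down (a joint): Angle of the hold-down arm on its post right of the dock (vertical hinge axis at dock x = -30, y = -108 mm). 0: parked, pointing to the front (dock -x); grows clockwise seen from above; 1.57: across, pointing to dock +y over the lid; end stop 1.6. Stays where it is left (about 1 N at the knob moves it). Its pad clears the lid of a fully seated case by 3.5 mm, and jams on one still on the sill.
- hold_knob (a point): Black round knob on the free end of the hold-down arm, 15 mm in diameter, free from 140 to 159 mm above the bench, 52 mm from the hinge axis; the point lies on the knob's axis, 150.5 mm above the bench. Pinch it from above in any direction, or push it.
- oil_bottle: White dropper bottle with a red cap, 46 mm wide, 119 mm tall; bystander. Origin at its foot.
- adaptor_1: Brass hexagon adaptor, 27 x 31 x 40 mm, standing; bystander. Origin at its foot.

How it is judged:
By the outcome, as a careful person would: the job done as asked, in the order asked, and still so for the second after the job is handed in, with the robot touching nothing.
It also fails if it takes over 72 s, if anything falls off the work surface, if the arm or the gripper's body presses on something with over 40 N, if the wrist force passes 120 N, or if a joint passes its speed limit or range.

## Working session

There is one attempt and no reset: what is moved stays moved. The work goes in short steps, Python scripts to look and compute and a tool call to move; the robot and the scene stay as the last step left them, time stands still between calls to the robot, and variables do not carry over. Pictures are saved under pics/ and viewed, and the job is handed in when it is done.

Besides the shell and the picture viewer there is one more tool, called as name(argument=value, ...) on one line, values as JSON. jog_arm: Moves the arm, as the interface text tells. Its arguments: {"type":"object","properties":{"motion":{"type":"array","items":{"type":"number"}},"gripper":{"type":"number"}},"required":["motion"]}

```bash
ls; mkdir -p pics
python3 - <<'E'
from rig import bot
import cv2,numpy as np
np.set_printoptions(precision=4,suppress=True)
for n in("scene","top"):
    p,d=bot.capture(n); cv2.imwrite(f"pics/{n}0.png",p[:,:,::-1]); np.savez(f"/tmp/{n}0.npz",p=p,d=d)
    c=bot.get_calibration(n); print(n,c)
s=bot.read_state(); print(s)
E
```

```text
pics
scene {'mtx': array([[448.4774,   0.    , 318.9952],
       [  0.    , 448.4774, 200.8865],
       [  0.    ,   0.    ,   1.    ]]), 'pose': array([[-0.8631,  0.3851, -0.3268,  0.1609],
       [-0.505 , -0.6456,  0.5729,  0.4082],
       [ 0.0097,  0.6595,  0.7517,  0.9445],
       [ 0.    ,  0.    ,  0.    ,  1.    ]])}
top {'mtx': array([[366.8174,   0.    , 319.4212],
       [  0.    , 366.8174, 199.2154],
       [  0.    ,   0.    ,   1.    ]]), 'pose': array([[ 0.0148,  0.9968, -0.0783,  0.4585],
       [-0.9998,  0.0155,  0.0081, -0.1885],
       [ 0.0093,  0.0782,  0.9969,  0.9666],
       [ 0.    ,  0.    ,  0.    ,  1.    ]])}
{'time_s': 0.1, 'joint_positions': array([-83.7392,  30.2731,  82.1505,   0.    ,  67.6885, -10.2264]), 'qvel': array([-0.0257, -0.1312, -0.1261, -0.005 ,  0.0121, -0.0736]), 'tau': array([  0.0001, -44.0984, -17.715 ,   0.0634,   0.0534,  -0.0001]), 'position': array([ 0.1773, -0.5987,  0.2437]), 'tcp_rot': array([[-0.9589, -0.0002,  0.2838],
       [-0.2838,  0.0019, -0.9589],
       [-0.0003, -1.    , -0.0019]]), 'force': array([ 0.1727,  0.5877, -0.5055]), 'moment': array([ 0.0148,  0.0383, -0.0071]), 'opening': 0.9986538310192714}
```

View pics/scene0.png

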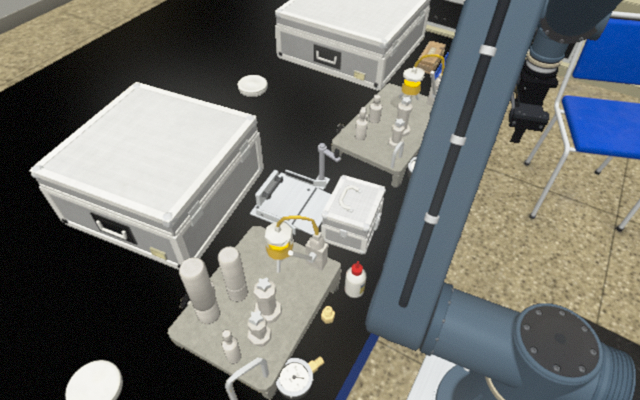

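View pics/top0.png

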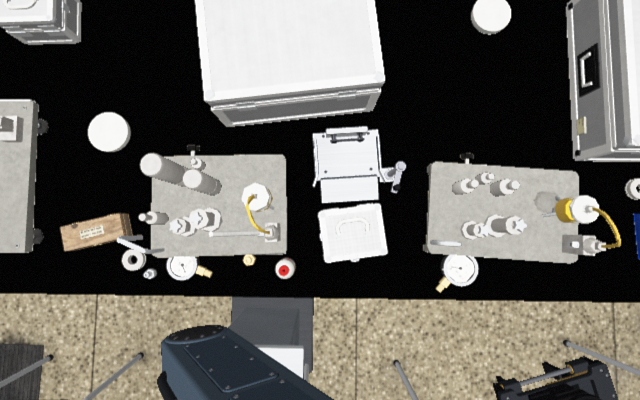

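```bash
cat > h.py <<'E'
import numpy as np,cv2
from rig import bot
np.set_printoptions(precision=4,suppress=True)
def rays(n,uv):
    c=bot.get_calibration(n);K=c["mtx"];T=c["pose"]
    uv=np.atleast_2d(np.array(uv,float))
    r=np.c_[(uv[:,0]-K[0,2])/K[0,0],-(uv[:,1]-K[1,2])/K[1,1],-np.ones(len(uv))]
    return T[:3,3],r@T[:3,:3].T
def onplane(n,uv,z):
    o,r=rays(n,uv); t=(z-o[2])/r[:,2]; return o+r*t[:,None]
def cloud(n,d):
    h,w=d.shape; u,v=np.meshgrid(np.arange(w),np.arange(h))
    o,r=rays(n,np.c_[u.ravel(),v.ravel()])
    return (o+r*d.ravel()[:,None]).reshape(h,w,3)
def crop(p,x0,x1,y0,y1,k,f):
    cv2.imwrite(f,cv2.resize(p[y0:y1,x0:x1,::-1],None,fx=k,fy=k,interpolation=cv2.INTER_CUBIC))
def proj(n,P):
    c=bot.get_calibration(n);K=c["mtx"];T=c["pose"]
    q=(np.atleast_2d(P)-T[:3,3])@T[:3,:3]
    return np.c_[K[0,0]*q[:,0]/-q[:,2]+K[0,2],K[1,1]*-q[:,1]/-q[:,2]+K[1,2]]
E
python3 - <<'E'
from h import *
a=np.load("/tmp/top0.npz");p,d=a["p"],a["d"]
crop(p,300,420,120,270,4,"pics/tc.png")
C=cloud("top",d)
print(C[280:282,100:102],C[230,352],C[190,349])
np.set_printoptions(precision=0,suppress=True,linewidth=250)
print((C[120:268:3,306:414:4,2]*1000))
a=np.load("/tmp/scene0.npz");crop(a["p"],240,400,130,310,3.3,"pics/sc.png")
E
```

```text
[[[0.3163 0.3672 0.0007]
  [0.3163 0.3649 0.0002]]

 [[0.3139 0.3666 0.0014]
  [0.3138 0.3648 0.0002]]] [ 0.4551 -0.2721  0.113 ] [ 0.5594 -0.2738  0.0068]
[[ 1. -1.  4. ...  3.  3.  2.]
 [-2.  2. -1. ...  2. -0.  2.]
 [ 2.  1.  1. ...  2.  1.  2.]
 ...
 [ 1. -3.  4. ...  1.  2.  1.]
 [-0. -1.  1. ...  1.  1. -2.]
 [ 2. -2.  1. ... -0.  0. -0.]]
```

View pics/tc.png

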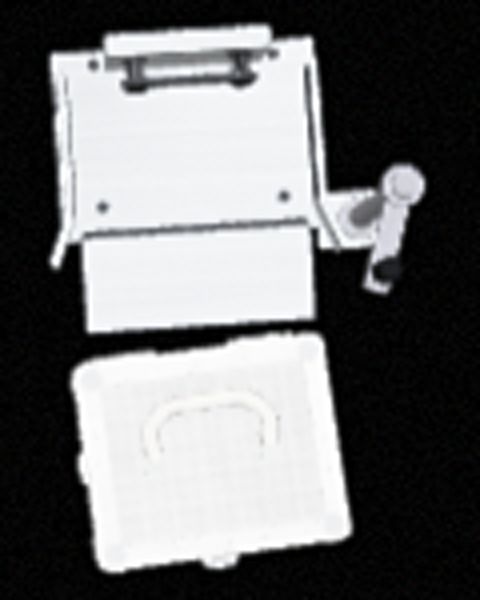

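View pics/sc.png

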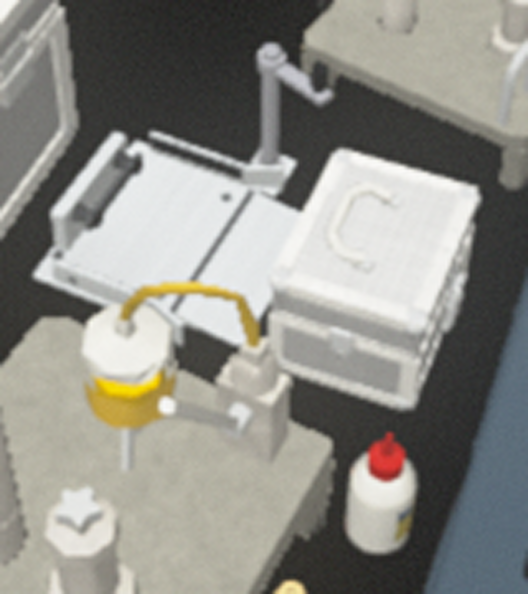

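Run:
```python
from h import *
a=np.load("/tmp/top0.npz");p,d=a["p"],a["d"]
C=cloud("top",d)
u,v=np.meshgrid(np.arange(640),np.arange(400))
win=(u>310)&(u<395)&(v>195)&(v<270)
m=win&(C[...,2]>.08)&(C[...,2]<.13)
m=m.astype(np.uint8); m=cv2.morphologyEx(m,cv2.MORPH_OPEN,np.ones((9,9),np.uint8))
print("npx",m.sum(), "lid z med",np.median(C[m>0][:,2]))
# lid plane coords: pixels onto plane z=.112
uv=np.argwhere(m>0)[:,::-1]
P=onplane("top",uv,.110)[:,:2]
r=cv2.minAreaRect((P*1000).astype(np.float32)); print("case rect(mm)",r, cv2.boxPoints(r))
L=np.c_[np.where(m>0)[1],np.where(m>0)[0]]
print("mean",P.mean(0)*1000)
# dock ramp corners z=0
q=np.array([[87,332],[316,320],[85,236],[310,222],[105,40],[270,28],[52,266],[340,248],[52,55],[312,40],[403,184],[385,270],[378,290]],float)/4+[300,120]
z=[0,0,.009,.009,.03,.03,.028,.028,.005,.005,.15,.15,.13]
for n,qq,zz in zip("rampL rampR sillL sillR barL barR mouthL mouthR plL plR post knob armend".split(),q,z): print(n,qq,onplane("top",qq,zz)[0]*1000)
for n,(x,y) in dict(post=(403,184),knob=(386,268),mouthL=(52,266),bar=(190,42)).items():
    i,j=int(x/4+300),int(y/4+120); print(n,C[j-1:j+2,i-1:i+2,2]*1000)
```

```text
npx 3114 lid z med 0.11303418212502558
case rect(mm) ((447.796142578125, -273.6212158203125), (121.43147277832031, 147.1695098876953), 8.14917278289795) [[ 377.2628 -209.386 ]
 [ 398.1242 -355.0695]
 [ 518.3295 -337.8564]
 [ 497.4681 -192.173 ]]
mean [ 448.7237 -273.9895]
rampL [321.75 203.  ] [ 524.495  -202.6417    0.    ]
rampR [379. 200.] [ 534.7875 -354.0578    0.    ]
sillL [321.25 179.  ] [ 587.1209 -200.2916    9.    ]
sillR [377.5 175.5] [ 598.7893 -348.4233    9.    ]
barL [326.25 130.  ] [ 712.8502 -211.1872   30.    ]
barR [367.5 127. ] [ 722.6627 -318.5303   30.    ]
mouthL [313.  186.5] [ 564.788  -179.1088   28.    ]
mouthR [385. 182.] [ 579.4062 -364.6717   28.    ]
plL [313.   133.75] [ 708.8483 -176.5941    5.    ]
plR [378. 130.] [ 722.0307 -350.1373    5.    ]
post [400.75 166.  ] [ 600.5676 -377.2997  150.    ]
knob [396.25 187.5 ] [ 551.6734 -367.0596  150.    ]
armend [394.5 192.5] [ 542.3484 -367.3891  130.    ]
post [[141.4294 145.7007 148.3896]
 [143.5592 143.9646 145.3437]
 [146.2287 146.1298 144.545 ]]
knob [[159.0308 158.9786 160.4563]
 [160.2788 160.4185 159.5379]
 [161.9014 162.7648 160.8256]]
mouthL [[ 4.3774 29.5365 29.5569]
 [ 3.7963 28.1498 29.4227]
 [ 5.0807  6.0217  8.7798]]
bar [[ 51.3855 966.6025  49.7168]
 [ 46.2475  46.4279  47.489 ]
 [ 47.6698  50.0541  49.5646]]
```

Run:
```python
from h import *
a=np.load("/tmp/top0.npz");crop(a["p"],306,410,122,206,7,"pics/tc2.png")
a=np.load("/tmp/scene0.npz");crop(a["p"],245,345,135,235,6,"pics/sc2.png")
```

```text
(no output)
```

View pics/tc2.png

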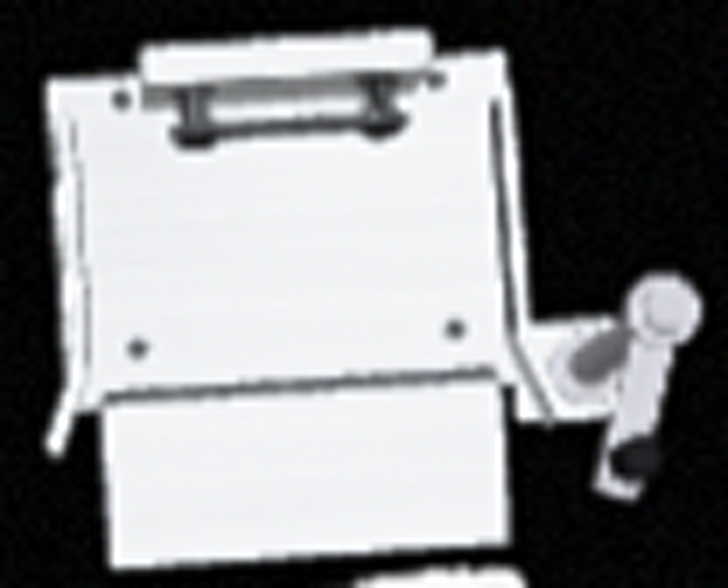

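View pics/sc2.png

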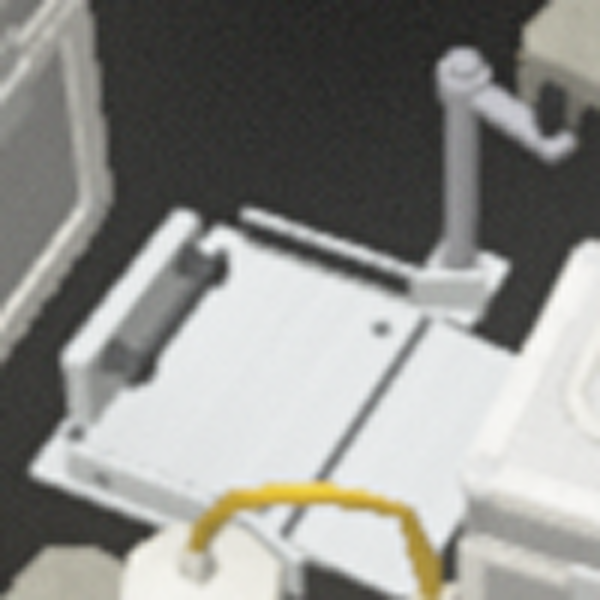

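Run:
```python
from h import *
f=lambda X,Y:((X+.5)/7-.5+306,(Y+.5)/7-.5+122)
g=lambda X,Y:((X+.5)/6-.5+245,(Y+.5)/6-.5+135)
def show(n,cam,uv,z): print(n,cam,onplane(cam,uv,z)[0]*1000)
for n,X,Y,z in [("rampL",110,567,0),("rampR",508,542,0),("sillL",105,397,.007),("sillR",493,373,.007),("noseL",175,133,.036),("noseR",403,122,.036),("knob",637,457,.159),("post",665,305,.15),("railinR_b",495,100,.028),("railinR_f",513,330,.028),("railinL_b",76,120,.028),("railinL_f",86,375,.028),("mouthL",62,455,.028),("mouthR",550,420,.028),("screwL",138,348,.005),("screwR",455,328,.005),("screwBL",122,99,.005),("screwBR",436,80,.005)]:
    show(n,"top",f(X,Y),z)
for n,X,Y,z in [("sillL",290,530,.007),("sillR",427,320,.007),("knob",552,90,.159),("post",463,68,.15),("screwR",381,328,.005),("screwBL",75,432,.005)]:
    show(n,"scene",g(X,Y),z)
```

```text
rampL top [ 525.6107 -201.3991    0.    ]
rampR top [ 537.4076 -351.7799    0.    ]
sillL top [ 589.2575 -198.5003    7.    ]
sillR top [ 600.7306 -344.7851    7.    ]
noseL top [ 683.6696 -222.5526   36.    ]
noseR top [ 689.2195 -306.5818   36.    ]
knob top [ 552.0925 -365.8087  159.    ]
post top [ 602.5133 -376.9014  150.    ]
railinR_b top [ 700.1097 -341.8337   28.    ]
railinR_f top [ 613.7659 -348.7249   28.    ]
railinL_b top [ 689.8843 -186.0038   28.    ]
railinL_f top [ 594.4528 -191.1609   28.    ]
mouthL top [ 564.6613 -182.7871   28.    ]
mouthR top [ 580.4845 -362.4553   28.    ]
screwL top [ 608.3891 -210.7223    5.    ]
screwR top [ 617.9769 -330.6564    5.    ]
screwBL top [ 703.9796 -203.3336    5.    ]
screwBR top [ 713.4035 -323.0293    5.    ]
sillL scene [ 588.6243 -203.3426    7.    ]
sillR scene [ 601.1903 -344.0689    7.    ]
knob scene [ 552.4688 -366.4778  159.    ]
post scene [ 597.4896 -367.7486  150.    ]
screwR scene [ 618.253  -330.0022    5.    ]
screwBL scene [ 705.019  -202.5846    5.    ]
```

```bash
cat >> h.py <<'E'
from scipy.spatial.transform import Rotation as Ro
PSI=4.5; DO=np.array([624,-269.5])
def ori(a,phi):
    a,phi=np.radians([a,phi]); h=np.array([np.cos(phi),np.sin(phi),0])
    y=np.sin(a)*h-np.cos(a)*np.array([0,0,1.]); z=np.array([np.sin(phi),-np.cos(phi),0]); return np.c_[np.cross(y,z),y,z]
def w(dx,dy,o=DO,psi=PSI):
    c,s=np.cos(np.radians(psi)),np.sin(np.radians(psi)); return o+np.array([c*dx-s*dy,s*dx+c*dy])
def rel(p,R,p0=None,R0=None):
    s=bot.read_state()
    if p0 is None: p0=s["position"]*1000
    if R0 is None: R0=s["tcp_rot"]
    return np.r_[R0.T@(np.array(p)-p0),Ro.from_matrix(R0.T@R).as_rotvec(degrees=True)]
def indock(x,y):
    c,s=np.cos(np.radians(PSI)),np.sin(np.radians(PSI)); d=np.array([x,y])-DO; return np.array([c*d[0]+s*d[1],-s*d[0]+c*d[1]])
E
python3 - <<'E'
from h import *
np.set_printoptions(precision=2,suppress=True)
p=w(-106,12,np.array([445.3,-274]),8.15); print(p)
print(rel([p[0],p[1],160],ori(40,8.15)))
E
```

```text
[ 338.67 -277.15]
[-245.91   84.26 -262.35    3.02    7.96   39.92]
```

jog_arm(motion=[-30,10,-33,0.4,1,5,-61,21,-66,0.8,2,10,-92,32,-98,1.1,3,15,-123,42,-131,1.5,4,20,-154,53,-164,1.9,5,25,-184,63,-197,2.3,6,30,-215,74,-230,2.6,7,35,-246,84,-262,3,8,40,-246,84,-262,3,8,40,-246,84,-262,3,8,40], gripper=0.575)

```text
time_s: 1.35
position: [0.3389, -0.2794, 0.1604]
tcp_rot: [[-0.758, 0.637, 0.141], [-0.11, 0.089, -0.99], [-0.643, -0.766, 0.003]]
force: [-0.1, -0.8, -0.0]
opening: 0.575
```

Run:
```python
from h import *
s=bot.read_state();print(s["time_s"],s["position"],s["tcp_rot"],s["joint_positions"],s["force"],s["opening"])
p=w(-106,12,np.array([445.3,-274]),8.15)
for z in (90,33): print(rel([p[0],p[1],z],ori(40,8.15)))
```

```text
1.35 [ 0.3389 -0.2794  0.1604] [[-0.7578  0.637   0.141 ]
 [-0.1096  0.0887 -0.99  ]
 [-0.6432 -0.7657  0.0026]] [-81.3972  29.853  129.3861  67.6561  44.0543 -59.5837] [-0.0607 -0.8261 -0.0382] 0.5745598802208312
[45.2238 53.9619 -2.4851 -0.1424  0.0607 -0.0289]
[81.8846 97.6078 -2.6324 -0.1424  0.0607 -0.0289]
```

jog_arm(motion=[16,20,-1,0,0,0,33,39,-2,0,0,0,49,59,-3,0,0,0,66,78,-3,0,0,0,82,98,-3,0,0,0,82,98,-3,0,0,0])

```text
time_s: 2.1
position: [0.3389, -0.2774, 0.0312]
tcp_rot: [[-0.758, 0.638, 0.14], [-0.108, 0.089, -0.99], [-0.644, -0.765, 0.002]]
force: [-0.5, 1.2, 0.8]
opening: 0.577
```

Run:
```python
from h import *
s=bot.read_state();print(s["time_s"],s["position"],s["joint_positions"],s["force"],s["opening"])
R=s["tcp_rot"];print(R)
for n in("scene","top"):
    p,d=bot.capture(n); cv2.imwrite(f"pics/{n}1.png",p[:,:,::-1])
    crop(p,280,440,120,300,3.3,f"pics/{n}1c.png")
```

```text
2.1 [ 0.3389 -0.2774  0.0312] [-81.3702  52.8666 131.8374  96.2524  40.3548 -97.4327] [-0.4604  1.2229  0.8381] 0.5766417550109926
[[-0.7576  0.6375  0.1402]
 [-0.1084  0.0889 -0.9901]
 [-0.6437 -0.7653  0.0018]]
```

View pics/top1c.png

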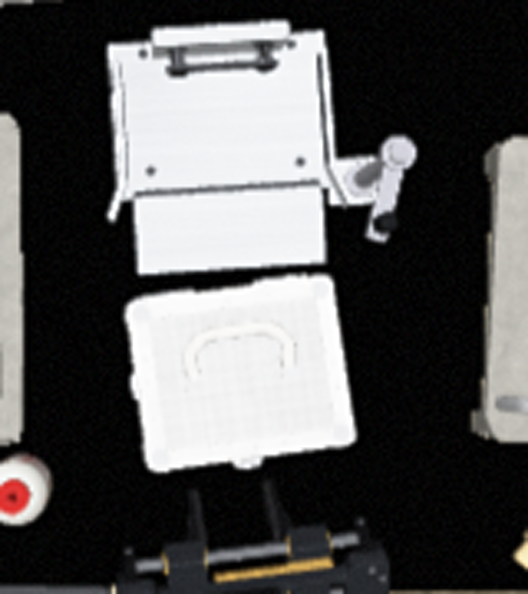

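View pics/scene1.png

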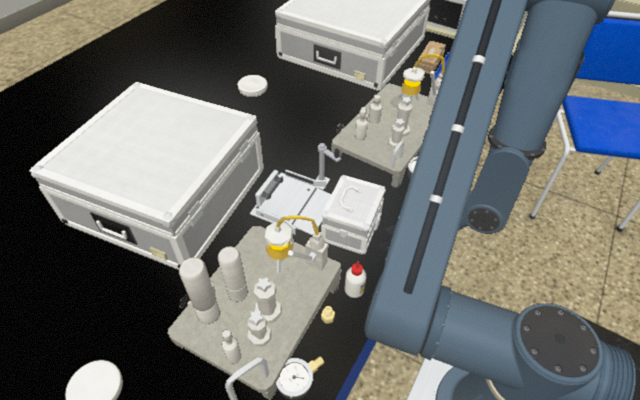

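```bash
cat >> h.py <<'E'
CA=np.array([445.3,-274.]); CYAW=8.15
def tcp(X,Y,th,yo=10,a=40,back=0):
    ar=np.radians(a); ct=22*np.sin(ar)+9.5*np.cos(ar)
    return w(-55-ct-back,yo,w(X,Y),PSI+th)
E
python3 - <<'E'
from h import *
np.set_printoptions(precision=1,suppress=True)
X0,Y0=indock(*CA);print(X0,Y0)
s=bot.read_state();z=s["position"][2]*1000
for b in(20,10,3): print(rel([*tcp(X0,Y0,CYAW-PSI,back=b),z],ori(40,CYAW)))
for t in np.linspace(0,1,9):
    X=X0+t*(-110-X0); Y=Y0*(1-t); th=(CYAW-PSI)*(1-t)
    print(X,Y,th,rel([*tcp(X,Y,th),z],ori(40,PSI+th)))
E
```

```text
-178.50219346888525 9.534512404766815
[-7.   5.9  2.6 -0.2  0.1 -0.1]
[-14.6  12.3   2.6  -0.2   0.1  -0.1]
[-20.   16.8   2.6  -0.2   0.1  -0.1]
-178.50219346888525 9.534512404766815 3.6500000000000004 [-22.3  18.8   2.6  -0.2   0.1  -0.1]
-169.9394192852746 8.342698354170963 3.1937500000000005 [-28.8  24.3   3.7   0.1   0.4  -0.1]
-161.37664510166394 7.150884303575111 2.7375000000000003 [-35.3  29.8   4.8   0.4   0.8  -0.1]
-152.81387091805328 5.959070252979259 2.28125 [-41.9  35.3   5.9   0.7   1.1  -0.1]
-144.25109673444263 4.7672562023834075 1.8250000000000002 [-48.4  40.8   7.    1.    1.5  -0.1]
-135.68832255083197 3.5754421517875556 1.3687500000000001 [-55.   46.4   8.2   1.3   1.8  -0.1]
-127.12554836722131 2.3836281011917038 0.9125000000000001 [-61.5  51.9   9.3   1.6   2.2  -0.1]
-118.56277418361066 1.1918140505958519 0.45625000000000004 [-68.1  57.4  10.4   1.9   2.5  -0.1]
-110.0 0.0 0.0 [-74.7  62.9  11.5   2.2   2.9  -0.1]
```

jog_arm(motion=[-7,5.9,2.6,0,0,0,-14,11.8,2.6,0,0,0,-19,16,2.6,0,0,0,-22.3,18.8,2.6,0,0,0,-25.5,21.5,3.1,0.1,0.2,0,-28.8,24.3,3.7,0.2,0.4,0,-32,27,4.2,0.4,0.6,0,-35.3,29.8,4.8,0.5,0.8,0,-38.6,32.5,5.3,0.7,1,0,-41.9,35.3,5.9,0.8,1.1,0,-45.1,38,6.4,1,1.3,0,-48.4,40.8,7,1.1,1.5,0])

```text
time_s: 3.7
position: [0.4013, -0.2717, 0.0328]
tcp_rot: [[-0.763, 0.637, 0.109], [-0.081, 0.073, -0.994], [-0.641, -0.767, -0.004]]
force: [-8.7, 0.6, 6.2]
opening: 0.578
```

```bash
cat > look.py <<'E'
import sys
from h import *
k=sys.argv[1]
s=bot.read_state();print(s["time_s"],s["position"],s["force"],s["opening"])
p,d=bot.capture("top"); crop(p,290,410,125,275,4,f"pics/top{k}.png")
C=cloud("top",d); u,v=np.meshgrid(np.arange(640),np.arange(400))
m=((u>310)&(u<395)&(v>120)&(v<270)&(C[...,2]>.09)&(C[...,2]<.125)&(p.min(2)>150)).astype(np.uint8)
m=cv2.morphologyEx(m,cv2.MORPH_OPEN,np.ones((15,15),np.uint8))
uv=np.argwhere(m>0)[:,::-1]; P=onplane("top",uv,.110)[:,:2]*1000
r=cv2.minAreaRect(P.astype(np.float32)); b=cv2.boxPoints(r); 
ang=r[2]; ang=ang if ang<45 else ang-90
o=w(-2.5,0,np.array(r[0]),ang)
print("rect",r,"lidz",np.median(C[m>0][:,2]),"case in dock",indock(*o),"yaw rel",ang-PSI)
t=s["position"][:2]*1000; print("tcp in dock",indock(*t),"front by tcp: origin x",indock(*t)[0]+76.4)
if len(sys.argv)>2:
    p,d=bot.capture("scene"); crop(p,230,400,130,300,3.5,f"pics/scene{k}.png")
E
python3 look.py 2
```

```text
3.7 [ 0.4013 -0.2717  0.0328] [-8.6777  0.5653  6.1566] 0.5784338362141626
rect ((459.93316650390625, -278.2569885253906), (78.96888732910156, 142.431396484375), 0.8711655735969543) lidz 0.11278864872005012 case in dock [-166.7431    4.3008] yaw rel -3.6288344264030457
tcp in dock [-222.1644   15.2762] front by tcp: origin x -145.76441832602322
```

View pics/top2.png

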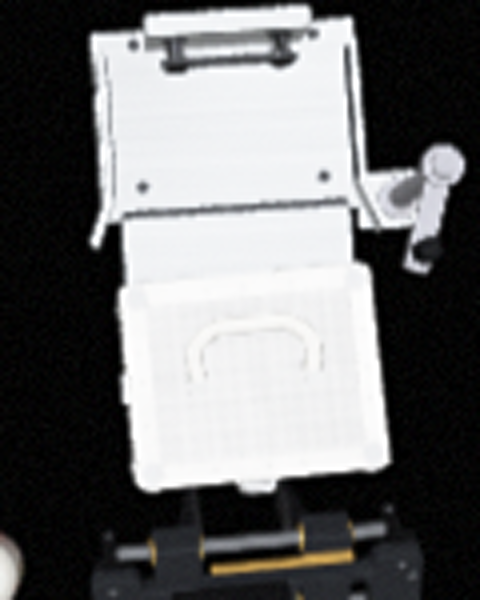

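```bash
sed -i 's/&(C\[...,2\]>.09)&(C\[...,2\]<.125)&(p.min(2)>150)/\&(C[...,2]>.08)\&(C[...,2]<.135)\&(p.min(2)>120)/; s/np.ones((15,15)/np.ones((9,9)/' look.py; python3 look.py 3
```

```text
3.75 [ 0.4019 -0.2718  0.0329] [-6.4359  0.629   3.6711] 0.5691311265502147
rect ((481.56854248046875, -274.89239501953125), (119.67176818847656, 146.89959716796875), 6.081716537475586) lidz 0.11301588508184945 case in dock [-144.9145    5.7303] yaw rel 1.581716537475586
tcp in dock [-221.6407   15.1667] front by tcp: origin x -145.2407169561134
```

Run:
```python
from h import *
np.set_printoptions(precision=1,suppress=True)
s=bot.read_state();z=33
for t in np.linspace(0,1,9)[1:]:
    X=-144.9+t*34.9; Y=5.7*(1-t); th=1.6*(1-t)
    print(X,Y,th,rel([*tcp(X,Y,th,yo=9.5),z],ori(40,PSI+th)))
```

```text
-140.5375 4.9875 1.4000000000000001 [-3.5  2.7  2.7  0.4  0.2  0.1]
-136.175 4.275 1.2000000000000002 [-6.9  5.5  3.3  0.5  0.4  0.1]
-131.8125 3.5625 1.0 [-10.3   8.3   3.8   0.6   0.5   0.1]
-127.45 2.85 0.8 [-13.6  11.2   4.4   0.8   0.7   0.1]
-123.0875 2.1375 0.6000000000000001 [-17.   14.    5.    0.9   0.8   0.1]
-118.72500000000001 1.425 0.4 [-20.3  16.8   5.6   1.    1.    0.1]
-114.36250000000001 0.7125 0.2 [-23.7  19.6   6.2   1.2   1.1   0.1]
-110.0 0.0 0.0 [-27.   22.4   6.8   1.3   1.3   0.1]
```

jog_arm(motion=[-3.5,2.7,0.7,0.1,0.2,0,-6.9,5.5,1.4,0.2,0.4,0,-10.3,8.4,2.1,0.4,0.5,0,-13.6,11.2,2.8,0.6,0.7,0,-17,14,3.5,0.7,0.9,0,-20.3,16.8,4.2,0.9,1.1,0,-23.7,19.6,4.9,1,1.2,0,-27,22.4,5.6,1.2,1.4,0])

```text
time_s: 4.8
position: [0.4363, -0.2735, 0.0322]
tcp_rot: [[-0.767, 0.638, 0.077], [-0.057, 0.052, -0.997], [-0.64, -0.769, -0.003]]
force: [-6.7, 0.4, -0.2]
opening: 0.579
```

```bash
python3 look.py 4
```

```text
4.8 [ 0.4363 -0.2735  0.0322] [-6.7326  0.3883 -0.1714] 0.5793372553744374
rect ((513.8080444335938, -279.3904724121094), (119.23915100097656, 147.15867614746094), 3.8418214321136475) lidz 0.11389669892204757 case in dock [-113.1281   -1.1857] yaw rel -0.6581785678863525
tcp in dock [-187.3957   10.7854] front by tcp: origin x -110.99565779315574
```

View pics/top4.png

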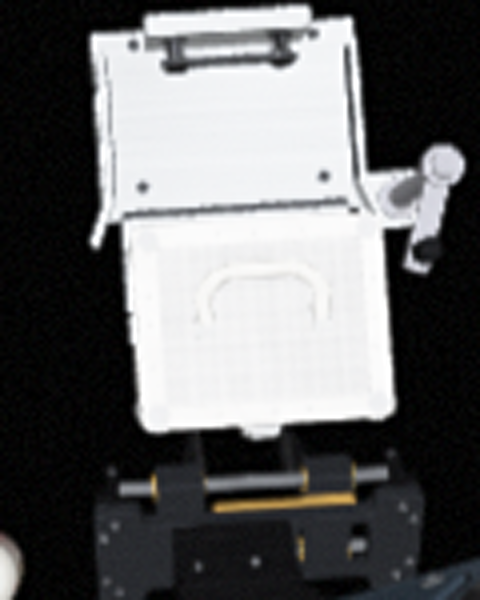

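jog_arm(motion=[-3.8,3.1,-0.1,0,0,0,-7.5,6.3,-0.3,0,0,0,-11.3,9.4,-0.4,0,0,0,-15.1,12.6,-0.6,0,0,0,-18.9,15.7,-0.7,0,0,0,-22.6,18.8,-0.8,0,0,0,-26.4,22,-1,0,0,0,-30,25,-1,0,0,0,-34.4,27.6,-1,0,0,0,-38.8,30.1,-1,0,0,0,-43.1,32.7,-1,0,0,0,-47.5,35.2,-1,0,0,0])

```text
time_s: 6.35
position: [0.4967, -0.2692, 0.0365]
tcp_rot: [[-0.764, 0.641, 0.077], [-0.058, 0.05, -0.997], [-0.643, -0.766, -0.001]]
force: [-5.3, -0.4, -1.7]
opening: 0.576
```

```bash
python3 look.py 5 1
```

```text
6.35 [ 0.4967 -0.2692  0.0365] [-5.2647 -0.3892 -1.7124] 0.5760856198729712
rect ((571.9093017578125, -276.62017822265625), (121.3314208984375, 148.33505249023438), 3.799422025680542) lidz 0.12011101623926101 case in dock [-54.9886  -2.9807] yaw rel -0.700577974319458
tcp in dock [-126.9153   10.3395] front by tcp: origin x -50.51530998308954
```

View pics/top5.png

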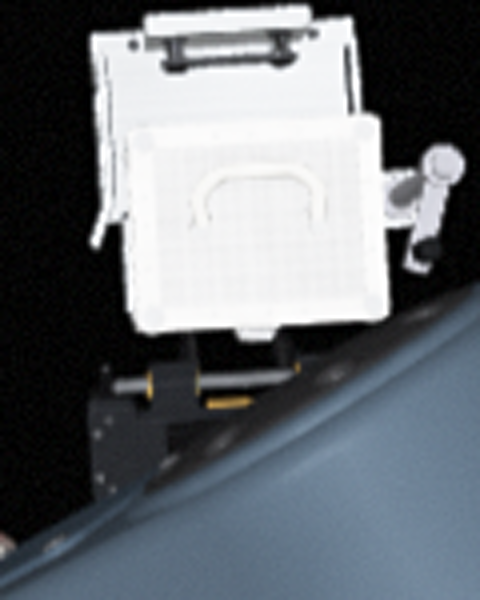

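View pics/scene5.png

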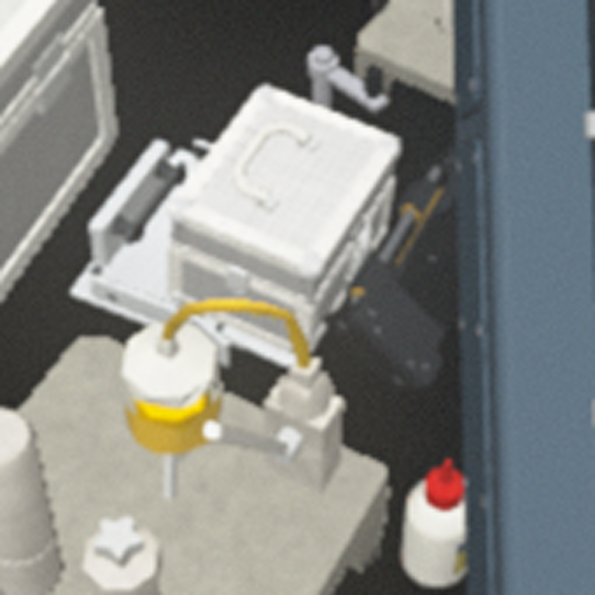

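jog_arm(motion=[-3.5,2.1,-0.3,0,0,0,-7,4.1,-0.6,0,0,0,-10.5,6.2,-0.9,0,0,0,-14,8.2,-1.2,0,0,0,-17.5,10.3,-1.5,0,0,0,-21,12.3,-1.8,0,0,0,-24.5,14.4,-2,0,0,0,-28,16.4,-2,0,0,0])

```text
time_s: 7.45
position: [0.5272, -0.2651, 0.0426]
tcp_rot: [[-0.764, 0.641, 0.075], [-0.056, 0.049, -0.997], [-0.642, -0.766, -0.001]]
force: [-14.5, -0.9, 9.8]
opening: 0.574
```

```bash
python3 look.py 6 1
```

```text
7.45 [ 0.5272 -0.2651  0.0426] [-14.4621  -0.9432   9.827 ] 0.5743479394456533
rect ((611.2635498046875, -272.62628173828125), (125.53621673583984, 147.6371307373047), 3.88478684425354) lidz 0.11970676094696564 case in dock [-15.4423  -2.0905] yaw rel -0.61521315574646
tcp in dock [-96.1103  12.0141] front by tcp: origin x -19.710252091139196
```

View pics/top6.png

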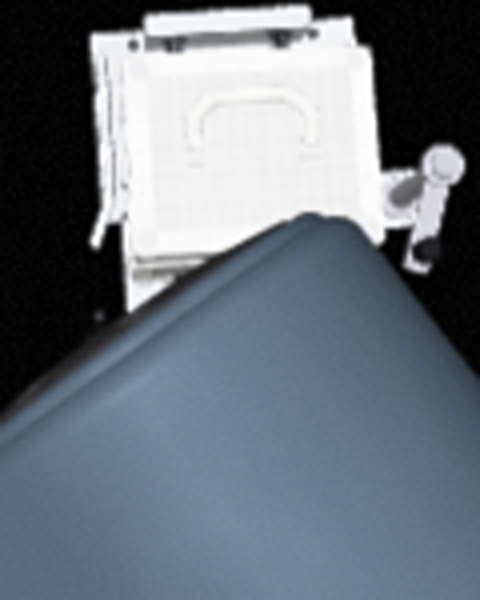

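View pics/scene6.png

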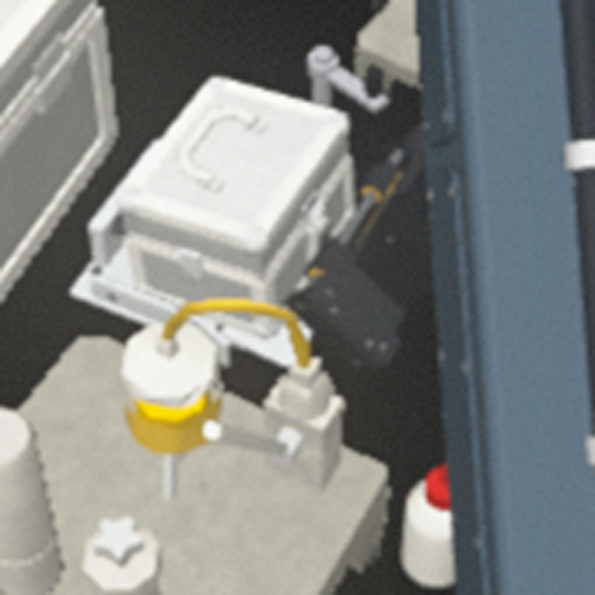

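jog_arm(motion=[-0.6,-0.8,0,0,0,0,-1.3,-1.5,0,0,0,0,-3.1,-0.6,0,0,0,0,-4.9,0.4,0,0,0,0,-6.7,1.4,0,0,0,0,-8.5,2.4,0,0,0,0])

```text
time_s: 8.3
position: [0.5367, -0.2644, 0.0457]
tcp_rot: [[-0.763, 0.642, 0.077], [-0.059, 0.05, -0.997], [-0.644, -0.765, -0.001]]
force: [-4.7, -1.4, -0.3]
opening: 0.576
```

Run:
```python
from h import *
s=bot.read_state();t=s["position"][:2]*1000;print(indock(*t)+[76.4,0],s["position"],s["force"])
```

```text
[-10.2705  11.9377] [ 0.5367 -0.2644  0.0457] [-4.6919 -1.4058 -0.2655]
```

jog_arm(motion=[-1.7,1.1,0,0,0,0,-3.3,2.3,0,0,0,0,-4.9,3.5,0,0,0,0,-6.4,4.8,0,0,0,0])

```text
time_s: 8.8
position: [0.5435, -0.2639, 0.0456]
tcp_rot: [[-0.765, 0.64, 0.076], [-0.058, 0.049, -0.997], [-0.641, -0.767, -0.0]]
force: [-9.4, -2.4, 1.1]
opening: 0.57
```

```bash
cat > st.py <<'E'
from h import *
s=bot.read_state();t=s["position"][:2]*1000;print(indock(*t)+[76.4,0],s["position"],s["force"])
E
python3 st.py; python3 look.py 7 1
```

```text
[-3.4263 11.8691] [ 0.5435 -0.2639  0.0456] [-9.3606 -2.4206  1.0783]
8.8 [ 0.5435 -0.2639  0.0456] [-9.3606 -2.4206  1.0783] 0.5696189553467407
rect ((631.1288452148438, -272.12091064453125), (122.27384185791016, 149.02220153808594), 0.9149054288864136) lidz 0.12032209713753944 case in dock [ 4.4061 -3.0158] yaw rel -3.5850945711135864
tcp in dock [-79.8263  11.8691] front by tcp: origin x -3.426340451568336
```

View pics/scene7.png

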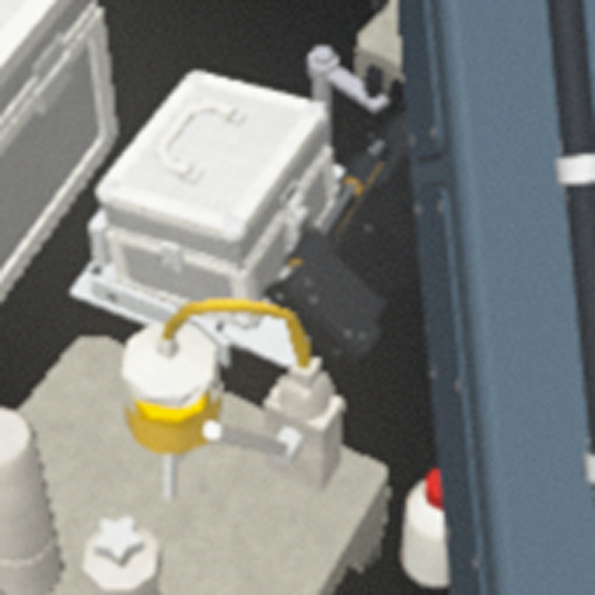

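jog_arm(motion=[-0.8,0.6,0,0,0,0,-1.5,1.3,0,0,0,0,-2.3,1.9,0,0,0,0])

```text
time_s: 9.28
position: [0.5454, -0.2637, 0.0451]
tcp_rot: [[-0.767, 0.638, 0.075], [-0.057, 0.049, -0.997], [-0.639, -0.769, -0.001]]
force: [-13.1, -1.2, 1.2]
opening: 0.576
```

```bash
python3 st.py
```

```text
[-1.5482 11.9455] [ 0.5454 -0.2637  0.0451] [-13.0504  -1.1937   1.1556]
```

jog_arm(motion=[-0.4,0.3,0,0,0,0,-0.8,0.6,0,0,0,0])

```text
time_s: 9.52
position: [0.5459, -0.2636, 0.0449]
tcp_rot: [[-0.767, 0.637, 0.075], [-0.057, 0.048, -0.997], [-0.639, -0.77, -0.001]]
force: [-12.6, -2.7, 1.0]
opening: 0.573
```

```bash
python3 st.py;python3 look.py 8 1
```

```text
[-0.9836 11.985 ] [ 0.5459 -0.2636  0.0449] [-12.5606  -2.6994   1.0199]
9.525 [ 0.5459 -0.2636  0.0449] [-12.5606  -2.6994   1.0199] 0.5730973816208608
rect ((635.6690673828125, -270.9275207519531), (113.85675048828125, 149.14244079589844), 3.3199822902679443) lidz 0.12031279688499585 case in dock [ 9.0216 -2.2872] yaw rel -1.1800177097320557
tcp in dock [-77.3836  11.985 ] front by tcp: origin x -0.9835706102419977
```

View pics/scene8.png

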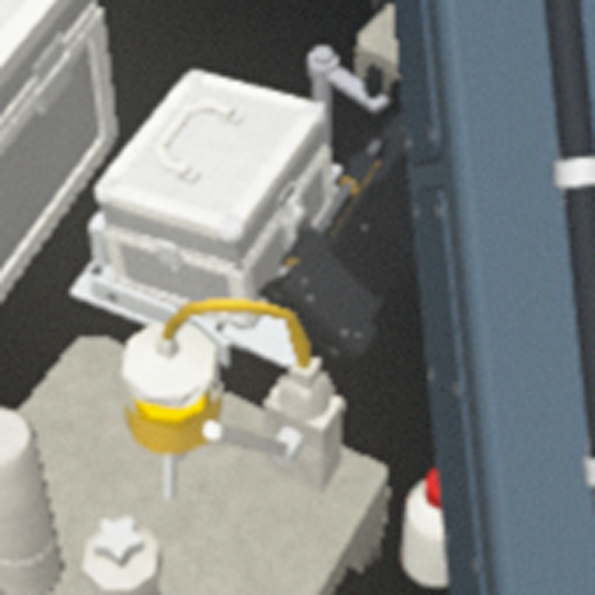

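View pics/top8.png

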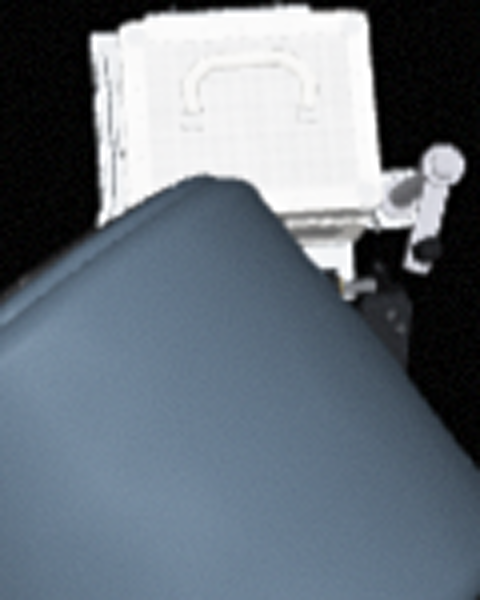

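```bash
cat > lid.py <<'E'
from h import *
s=bot.read_state();t=s["position"][:2]*1000;print(s["time_s"],indock(*t)+[76.4,0],s["position"],s["force"])
for n in ("top","scene"):
    p,d=bot.capture(n); C=cloud(n,d)*1000
    dx=np.stack([ (C[...,0]-DO[0])*.9969+(C[...,1]-DO[1])*.0785, -(C[...,0]-DO[0])*.0785+(C[...,1]-DO[1])*.9969],-1)
    z=C[...,2]
    m=(abs(dx[...,0])<75)&(abs(dx[...,1])<85)&(z>100)&(z<135)&(p.min(2)>(150 if n=="top" else 120))&(p.max(2).astype(int)-p.min(2)<25)
    mm=m&(dx[...,0]>-50)&(dx[...,0]<50)&(abs(dx[...,1])<60)
    A=np.c_[dx[mm],np.ones(mm.sum())]; b=z[mm]
    for _ in range(4):
        c=np.linalg.lstsq(A,b,rcond=None)[0]; r=b-A@c; k=abs(r)<3; A,b=A[k],b[k]
    print(n,len(b),"slope x deg",np.degrees(c[0]),"y",np.degrees(c[1]),"z0",c[2],"rms",r[k].std())
    q=dx[m]; 
    print("  x edges by y band",[(y,np.percentile(q[abs(q[:,1]-y)<6,0],[1,99]).round(1)) for y in(-55,-30,0,30,55) if (abs(q[:,1]-y)<6).sum()>10], "y range",np.percentile(q[abs(q[:,0]-20)<25,1],[1,99]))
E
python3 lid.py
```

```text
9.625 [-0.917  12.0039] [ 0.546  -0.2636  0.045 ] [-12.9123  -1.5938   1.2397]
top 1318 slope x deg -4.814338248902919 y -0.2570668215995349 z0 121.1481331753926 rms 1.1533219265960748
  x edges by y band [(-55, array([-49.4,  68. ])), (-30, array([-48.7,  67.4])), (0, array([-34.9,  67. ])), (30, array([-23.6,  68.8])), (55, array([-31.3,  67.4]))] y range [-73.0054  69.769 ]
scene 588 slope x deg -2.3257586002598956 y 0.013224775413302208 z0 122.38296874562538 rms 1.1513438070731288
  x edges by y band [(-55, array([-49. ,  66.7])), (-30, array([-48.3,  68.1])), (0, array([-53.2,  68. ])), (30, array([-48.5,  69.2])), (55, array([-47.7,  69. ]))] y range [-70.4162  74.4183]
```

jog_arm(motion=[-0.8,0.6,0,0,0,0,-1.5,1.3,0,0,0,0,-1.9,1.6,0,0,0,0])

```text
time_s: 10.1
position: [0.5477, -0.2634, 0.0445]
tcp_rot: [[-0.769, 0.635, 0.074], [-0.056, 0.048, -0.997], [-0.637, -0.771, -0.001]]
force: [-15.5, -2.0, 0.9]
opening: 0.575
```

```bash
python3 st.py
```

```text
[ 0.7799 12.0852] [ 0.5477 -0.2634  0.0445] [-15.5381  -1.968    0.9023]
```

jog_arm(motion=[-0.8,0.6,0,0,0,0,-1.5,1.2,0,0,0,0])

```text
time_s: 10.35
position: [0.549, -0.2633, 0.0443]
tcp_rot: [[-0.77, 0.634, 0.074], [-0.056, 0.048, -0.997], [-0.636, -0.772, -0.001]]
force: [-17.4, -2.6, 1.8]
opening: 0.577
```

```bash
python3 lid.py
```

```text
10.35 [ 2.0995 12.0706] [ 0.549  -0.2633  0.0443] [-17.3534  -2.6009   1.799 ]
top 1260 slope x deg -4.197955083792852 y -0.051506311859808855 z0 121.02238830823684 rms 1.1966875461203956
  x edges by y band [(-55, array([-47.2,  70. ])), (-30, array([-46.3,  69.6])), (0, array([-42.4,  69.1])), (30, array([-18.7,  71. ])), (55, array([-22. ,  70.3]))] y range [-72.5172  69.7991]
scene 586 slope x deg -1.060598792955768 y 0.1121175198801788 z0 122.25811894513245 rms 1.2758263748400656
  x edges by y band [(-55, array([-47. ,  70.3])), (-30, array([-46.4,  70. ])), (0, array([-49.8,  70.6])), (30, array([-45.7,  72. ])), (55, array([-45.6,  72. ]))] y range [-69.8929  74.4872]
```

jog_arm(motion=[-0.8,0.6,0,0,0,0,-1.2,1,0,0,0,0])

```text
time_s: 10.7
position: [0.55, -0.2631, 0.044]
tcp_rot: [[-0.771, 0.633, 0.073], [-0.056, 0.048, -0.997], [-0.635, -0.773, -0.001]]
force: [-18.4, -4.1, 2.3]
opening: 0.576
```

```bash
python3 lid.py
```

```text
10.7 [ 3.1222 12.1458] [ 0.55   -0.2631  0.044 ] [-18.3999  -4.0784   2.2508]
top 1242 slope x deg -3.7721300044597665 y -0.16172710488789924 z0 120.90247829554929 rms 1.172014880815562
  x edges by y band [(-55, array([-46.4,  70.7])), (-30, array([-46.2,  70.1])), (0, array([-43.4,  71.2])), (30, array([-18.5,  71.2])), (55, array([-17.6,  69.9]))] y range [-72.3347  69.7678]
scene 570 slope x deg -1.2825771160004398 y -0.028243026012303687 z0 122.04166552391305 rms 1.217199932948614
  x edges by y band [(-55, array([-46.8,  72.2])), (-30, array([-45.4,  72.3])), (0, array([-48.7,  72.4])), (30, array([-44.8,  71.2])), (55, array([-44.8,  74.6]))] y range [-69.8291  74.4216]
```

jog_arm(motion=[-0.8,0.7,0,0,0,0,-0.4,1.2,0,0,0,0,0.2,2,0,0,0,0])

```text
time_s: 11.18
position: [0.5507, -0.263, 0.0421]
tcp_rot: [[-0.771, 0.632, 0.073], [-0.056, 0.047, -0.997], [-0.634, -0.773, -0.001]]
force: [-18.6, -3.6, 1.6]
opening: 0.575
```

```bash
python3 lid.py
```

```text
11.175 [ 3.8679 12.1995] [ 0.5507 -0.263   0.0421] [-18.6464  -3.5977   1.6151]
top 1200 slope x deg -2.7516858527898176 y -0.17425049775775606 z0 120.12596186078808 rms 1.176401751219753
  x edges by y band [(-55, array([-47.5,  68.2])), (-30, array([-47.8,  69.8])), (0, array([-41.3,  69.1])), (30, array([-13.6,  70.8])), (55, array([-14.4,  69.9]))] y range [-72.5424  69.8825]
scene 621 slope x deg -0.5902599896335193 y -0.1481803985984815 z0 121.39294690884685 rms 1.202911379282079
  x edges by y band [(-55, array([-47.4,  71.2])), (-30, array([-47.1,  70.1])), (0, array([-49.7,  71.1])), (30, array([-46.3,  70.8])), (55, array([-46.5,  69.3]))] y range [-69.7662  74.8581]
```

jog_arm(motion=[0.6,0.8,0,0,0,0,1.3,1.5,0,0,0,0,1.9,2.3,0,0,0,0])

```text
time_s: 11.65
position: [0.5508, -0.263, 0.039]
tcp_rot: [[-0.771, 0.632, 0.073], [-0.056, 0.048, -0.997], [-0.634, -0.773, -0.002]]
force: [-19.3, -3.5, 0.6]
opening: 0.575
```

```bash
python3 lid.py
python3 - <<'E'
from h import *
for n in("top","scene"):
    a=np.load(f"/tmp/{n}0.npz");C=cloud(n,a["d"])*1000
    D=(C[...,:2]-CA)@np.array([[.9899,-.1418],[.1418,.9899]]); z=C[...,2]
    m=(abs(D[...,0])<50)&(abs(D[...,1])<60)&(z>98)&(z<125); A=np.c_[D[m],np.ones(m.sum())];b=z[m]
    for _ in range(4):
        c=np.linalg.lstsq(A,b,rcond=None)[0];r=b-A@c;k=abs(r)<3;A,b=A[k],b[k]
    print(n,np.degrees(c[:2]),c[2])
E
```

```text
11.65 [ 3.9217 12.2024] [ 0.5508 -0.263   0.039 ] [-19.2556  -3.5031   0.5786]
top 1225 slope x deg -0.6477403102481123 y -0.21543492173181814 z0 118.81943216097629 rms 1.1264075453581068
  x edges by y band [(-55, array([-51.3,  65.1])), (-30, array([-50.5,  66.8])), (0, array([-32. ,  66.3])), (30, array([-9.7, 65.7])), (55, array([-13.9,  67.5]))] y range [-72.2541  69.8082]
scene 793 slope x deg 0.2581035977910426 y 0.08962318147685731 z0 120.26554835962801 rms 1.1944983722603635
  x edges by y band [(-55, array([-50.5,  66.9])), (-30, array([-49.3,  66.4])), (0, array([-49.2,  66.5])), (30, array([-49.5,  68. ])), (55, array([-49.7,  68.4]))] y range [-69.8975  74.6682]
top [-0.0458 -0.0884] 112.72091764272845
scene [-0.028   0.0766] 113.9597084928851
```

jog_arm(motion=[0.6,0.8,0,0,0,0,1.3,1.5,0,0,0,0,1.6,1.9,0,0,0,0])

```text
time_s: 12.12
position: [0.5509, -0.263, 0.0368]
tcp_rot: [[-0.771, 0.633, 0.073], [-0.055, 0.048, -0.997], [-0.635, -0.773, -0.002]]
force: [-21.0, -3.9, 4.0]
opening: 0.573
```

```bash
python3 lid.py
```

```text
12.125 [ 3.9888 12.1919] [ 0.5509 -0.263   0.0368] [-21.0136  -3.9311   3.982 ]
top 1161 slope x deg 0.6470567193263236 y -0.2083899903037431 z0 118.03754155612106 rms 1.1445930263761563
  x edges by y band [(-55, array([-53.1,  63.8])), (-30, array([-52.5,  63.9])), (0, array([-20.7,  63.6])), (30, array([-6.1, 65.5])), (55, array([-13.8,  64.7]))] y range [-72.3957  69.918 ]
scene 863 slope x deg 0.8214954774336688 y 0.17225600174895295 z0 119.42590971920426 rms 1.2045035990521378
  x edges by y band [(-55, array([-51.8,  65.6])), (-30, array([-51.9,  65.3])), (0, array([-51. ,  64.8])), (30, array([-52.1,  65.2])), (55, array([-50.8,  65.6]))] y range [-69.5673  74.1231]
```

jog_arm(motion=[0.8,-0.6,0,0,0,0,1.5,-1.3,0,0,0,0,2.3,-1.9,0,0,0,0,3.1,-2.6,0,0,0,0,3.8,-3.2,0,0,0,0,4.6,-3.8,0,0,0,0,5.4,-4.5,0,0,0,0,6.2,-5.1,0,0,0,0,7.7,-6.4,0,0,0,0,9.2,-7.7,0,0,0,0])

```text
time_s: 13.48
position: [0.5449, -0.2641, 0.0401]
tcp_rot: [[-0.76, 0.645, 0.078], [-0.059, 0.05, -0.997], [-0.647, -0.763, 0.0]]
force: [0.1, -0.0, -0.2]
opening: 0.575
```

```bash
python3 lid.py; python3 look.py 9 1
```

```text
13.475 [-2.0359 11.605 ] [ 0.5449 -0.2641  0.0401] [ 0.0904 -0.0236 -0.1733]
top 1306 slope x deg 0.6878413439727616 y -0.15263163289502615 z0 118.00786053503776 rms 1.1954087448755655
  x edges by y band [(-55, array([-55.7,  62.1])), (-30, array([-42.3,  61.5])), (0, array([-21.9,  61.2])), (30, array([-27.7,  60.3])), (55, array([-40.1,  62.3]))] y range [-72.77    69.7876]
scene 918 slope x deg 0.6099515899063288 y 0.08436197222514846 z0 119.48551116462095 rms 1.2465866816021678
  x edges by y band [(-55, array([-54.5,  63. ])), (-30, array([-54.1,  62.7])), (0, array([-54.6,  63. ])), (30, array([-54.1,  63.6])), (55, array([-54.7,  62. ]))] y range [-70.3595  74.1363]
13.575 [ 0.5444 -0.2641  0.0399] [-0.2672 -0.3573  0.3997] 0.5723519970428432
rect ((631.1133422851562, -272.064697265625), (117.5057144165039, 148.91839599609375), 0.917353630065918) lidz 0.11807397782377155 case in dock [ 4.3951 -2.9587] yaw rel -3.582646369934082
tcp in dock [-78.9438  11.6671] front by tcp: origin x -2.5437733167926098
```

View pics/scene9.png

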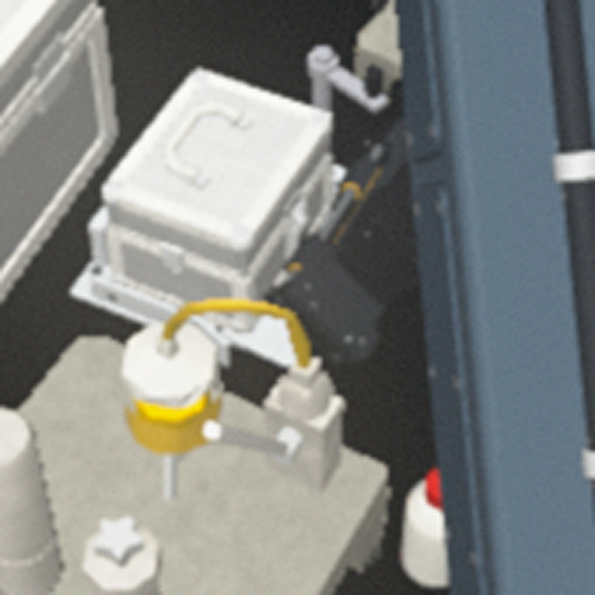

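Run:
```python
from h import *
np.set_printoptions(precision=1,suppress=True)
s=bot.read_state();p=s["position"]*1000;R=s["tcp_rot"];print(s["joint_positions"])
b=np.array([.9969,.0785,0])
R0=ori(40,4.5)
for q,Rt in [(p-60*b,R),(p-60*b+[0,0,80],R),([520,-330,240],ori(0,4.5)),([552.2,-366,235],ori(0,4.5))]: print(rel(q,Rt))
for th in (19.5,92): print(th,w(*(np.array([-30,-108])+52*np.array([-np.cos(np.radians(th)),np.sin(np.radians(th))]))))
```

```text
[-51.6  48.4 114.9 103.3  33.4 -64.4]
[ 45.8 -38.7   0.1   0.    0.    0. ]
[ -5.8 -99.8   0.1   0.    0.    0. ]
[-106.9 -172.    63.9   -0.    -0.1  -40.2]
[-126.  -149.2  102.3   -0.    -0.1  -40.2]
19.5 [ 552.3 -366.1]
92 [ 600.3 -327.6]
```

jog_arm(motion=[15,-13,0,0,0,0,31,-26,0,0,0,0,46,-39,0,0,0,0,29,-59,0,0,0,0,12,-79,0,0,0,0,-6,-100,0,0,0,0,-31,-118,16,0,0,-10,-56,-136,32,0,0,-20,-81,-154,48,0,0,-30,-107,-172,64,0,0,-40,-116,-161,83,0,0,-40,-126,-149,102,0,0,-40,-126,-149,102,0,0,-40])

```text
time_s: 15.3
position: [0.5551, -0.3682, 0.237]
tcp_rot: [[-0.997, 0.003, 0.077], [-0.077, -0.006, -0.997], [-0.003, -1.0, 0.006]]
force: [-0.6, 0.6, -0.5]
opening: 0.572
```

```bash
python3 lid.py
python3 - <<'E'
from h import *
for n in("scene","top"):
    p,d=bot.capture(n); cv2.imwrite(f"pics/{n}10.png",p[:,:,::-1])
    crop(p,230,400,120,290,3.5,f"pics/{n}10c.png")
E
```

```text
15.3 [ -0.0819 -93.    ] [ 0.5551 -0.3682  0.237 ] [-0.6207  0.6249 -0.509 ]
top 1363 slope x deg 0.4192911301423971 y -0.08388634578483337 z0 118.11378396936234 rms 1.1677469454457525
  x edges by y band [(-55, array([ 0.6, 62.4])), (-30, array([-52.4,  61.5])), (0, array([-55.2,  61.1])), (30, array([-55.6,  60.7])), (55, array([-55.6,  62.5]))] y range [-72.852   69.9261]
scene 882 slope x deg 0.4872008253542454 y -0.016073877953207763 z0 119.57081103836336 rms 1.2338485814006028
  x edges by y band [(-55, array([-54.8,  63. ])), (-30, array([-54. ,  63.6])), (0, array([-54. ,  61.4])), (30, array([-54. ,  62.9])), (55, array([-54.7,  61.9]))] y range [-71.1682  74.6026]
```

View pics/scene10c.png

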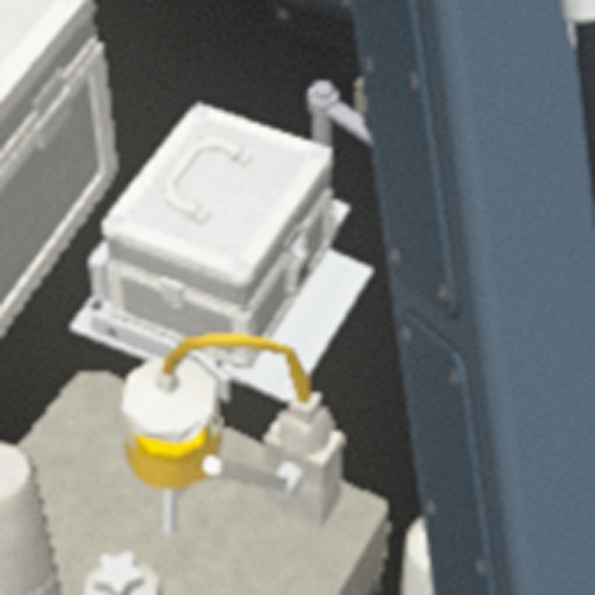

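View pics/top10.png

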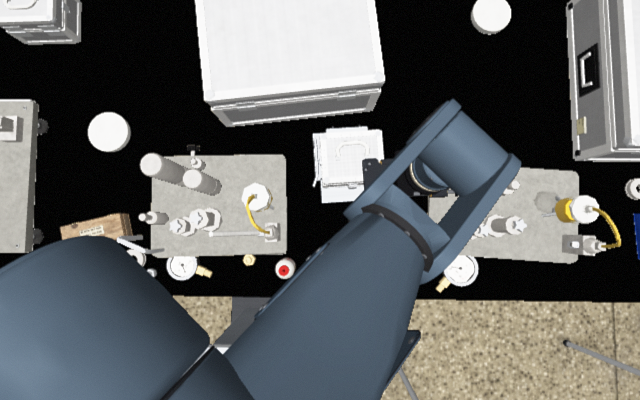

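Run:
```python
from h import *
np.set_printoptions(precision=1,suppress=True)
s=bot.read_state();print(s["position"],s["qvel"])
for z in (200,167): print(rel([552.3,-366.1,z],ori(0,4.5)))
```

```text
[ 0.6 -0.4  0.2] [-1.1 -0.5  1.3 -0.1 -0.2  0.2]
[-0.6 33.4  1.8  0.2 -0.  -0.1]
[-0.6 66.4  1.9  0.2 -0.  -0.1]
```

jog_arm(motion=[-0.6,17,-1.2,0.2,0,0,-0.6,34,-1.2,0.2,0,0,-0.6,46,-1.2,0.2,0,0,-0.6,56,-1.2,0.2,0,0,-0.6,66,-1.2,0.2,0,0,-0.6,66,-1.2,0.2,0,0])

```text
time_s: 16.25
position: [0.5521, -0.3641, 0.1672]
tcp_rot: [[-0.997, 0.0, 0.077], [-0.077, -0.001, -0.997], [-0.0, -1.0, 0.001]]
force: [1.3, -0.7, 0.1]
opening: 0.575
```

Run:
```python
from h import *
s=bot.read_state();print(s["position"],s["force"])
p,d=bot.capture("scene"); crop(p,290,390,110,200,6,"pics/s11.png")
p,d=bot.capture("top"); crop(p,330,450,100,220,5,"pics/t11.png")
```

```text
[ 0.5521 -0.3641  0.1672] [ 1.3244 -0.6778  0.1058]
```

View pics/s11.png

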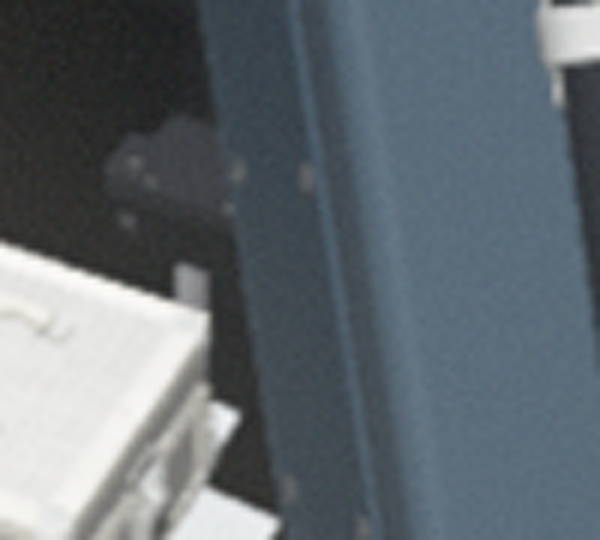

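View pics/t11.png

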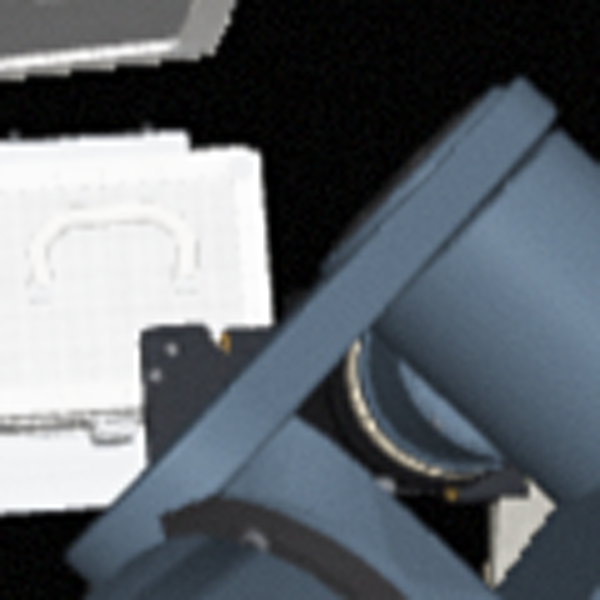

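jog_arm(motion=[0,0,0,0,0,0,0,0,0,0,0,0,0,0,0,0,0,0,0,0,0,0,0,0,0,0,0,0,0,0,0,0,0,0,0,0], gripper=0.1)

```text
time_s: 17.1
position: [0.5528, -0.3647, 0.1684]
tcp_rot: [[-0.997, 0.002, 0.077], [-0.077, -0.004, -0.997], [-0.002, -1.0, 0.004]]
force: [0.3, -1.2, 0.2]
opening: 0.154
```

Run:
```python
from h import *
np.set_printoptions(precision=1,suppress=True)
s=bot.read_state();p=s["position"]*1000;print(p,s["force"],s["opening"])
H=np.array([602.6,-379.5])
v=indock(*p[:2])-[-30,-108];print("r",np.hypot(*v),"th",np.degrees(np.arctan2(v[1],-v[0])))
th0=np.degrees(np.arctan2(v[1],-v[0]))
R=s["tcp_rot"]
for th in np.linspace(th0,92,16)[1:]:
    t=np.radians(th); q=w(-30-52*np.cos(t),-108+52*np.sin(t)); print(round(th,1),rel([*q,p[2]],R)[:3])
```

```text
[ 552.8 -364.7  168.4] [ 0.3 -1.2  0.2] 0.15371828833710552
r 51.87965991389462 th 21.045490222097428
25.8 [-1.6 -0.  -4. ]
30.5 [-3.6 -0.  -7.8]
35.2 [ -5.9  -0.  -11.4]
40.0 [ -8.5  -0.  -14.8]
44.7 [-11.4  -0.  -18. ]
49.4 [-14.6  -0.  -20.9]
54.2 [-17.9  -0.1 -23.5]
58.9 [-21.5  -0.1 -25.9]
63.6 [-25.3  -0.1 -28. ]
68.3 [-29.2  -0.1 -29.7]
73.1 [-33.2  -0.1 -31.2]
77.8 [-37.4  -0.  -32.2]
82.5 [-41.6  -0.  -33. ]
87.3 [-45.9  -0.  -33.4]
92.0 [-50.2  -0.  -33.4]
```

jog_arm(motion=[-1.6,0,-4,0,0,0,-3.6,0,-7.8,0,0,0,-5.9,0,-11.4,0,0,0,-8.5,0,-14.8,0,0,0,-11.4,0,-18,0,0,0,-14.6,0,-20.9,0,0,0,-17.9,0,-23.5,0,0,0,-21.5,0,-25.9,0,0,0])

```text
time_s: 18.1
position: [0.5704, -0.3385, 0.1683]
tcp_rot: [[-0.997, -0.002, 0.076], [-0.076, -0.006, -0.997], [0.002, -1.0, 0.005]]
force: [-3.2, -5.5, 1.4]
opening: 0.154
```

jog_arm(motion=[-3.8,0,-2.1,0,0,0,-7.7,0,-3.8,0,0,0,-11.7,0,-5.3,0,0,0,-15.9,0,-6.3,0,0,0,-20.1,0,-7.1,0,0,0,-24.4,0,-7.5,0,0,0,-28,0,-7.6,0,0,0,-28.7,0,-7.5,0,0,0,-28.7,0,-7.5,0,0,0])

```text
time_s: 19.23
position: [0.5982, -0.3267, 0.1681]
tcp_rot: [[-0.997, -0.003, 0.077], [-0.077, -0.001, -0.997], [0.003, -1.0, 0.001]]
force: [-4.9, -2.4, 3.1]
opening: 0.153
```

```bash
cat > kn.py <<'E'
from h import *
s=bot.read_state();p=s["position"]*1000;print(p,s["force"],s["opening"])
v=indock(*p[:2])-[-30,-108];print("r",np.hypot(*v),"th",np.degrees(np.arctan2(v[1],-v[0])))
E
python3 kn.py
```

```text
[ 598.1609 -326.7417  168.1247] [-4.937  -2.4242  3.1292] 0.15327094908900887
r 52.96270847818274 th 89.72894897718042
```

jog_arm(motion=[-1,0,0.3,0,0,0,-2,0,0.5,0,0,0,-3,0,0.8,0,0,0,-3,0,0.8,0,0,0])

```text
time_s: 19.73
position: [0.6009, -0.3264, 0.1681]
tcp_rot: [[-0.997, -0.004, 0.077], [-0.077, 0.0, -0.997], [0.004, -1.0, -0.001]]
force: [-5.2, 0.2, 3.7]
opening: 0.154
```

```bash
python3 kn.py
```

```text
[ 600.8616 -326.4187  168.0884] [-5.2254  0.2429  3.6898] 0.15356942290461936
r 53.129462909377665 th 92.66161014917105
```

jog_arm(motion=[-1,0,0,0,0,0,-2,0,0,0,0,0,-2,0,0,0,0,0])

```text
time_s: 20.1
position: [0.603, -0.3262, 0.1681]
tcp_rot: [[-0.997, -0.003, 0.077], [-0.077, 0.0, -0.997], [0.003, -1.0, -0.001]]
force: [-5.2, 0.4, 4.4]
opening: 0.154
```

```bash
python3 kn.py
```

```text
[ 603.0471 -326.1848  168.0958] [-5.2383  0.3738  4.4157] 0.15427936087917088
r 53.33825179976588 th 95.01677293241605
```

jog_arm(motion=[2,0,0,0,0,0,2,0,0,0,0,0,2,0,0,0,0,0,2,0,0,0,0,0,2,-20,0,0,0,0,2,-50,0,0,0,0,2,-80,0,0,0,0,40,-100,10,0,0,0,80,-120,20,0,0,0,120,-120,30,0,0,0,160,-120,40,0,0,0,200,-120,50,0,0,0,200,-120,50,0,0,0], gripper=0.5)

```text
time_s: 21.72
position: [0.4073, -0.3934, 0.2883]
tcp_rot: [[-0.997, 0.001, 0.073], [-0.073, -0.003, -0.997], [-0.001, -1.0, 0.003]]
force: [0.1, -0.0, 0.5]
opening: 0.495
```

```bash
python3 lid.py
python3 - <<'E'
from h import *
for n in("scene","top"):
    p,d=bot.capture(n); cv2.imwrite(f"pics/{n}12.png",p[:,:,::-1]); np.savez(f"/tmp/{n}12.npz",p=p,d=d)
a=np.load("/tmp/top12.npz");crop(a["p"],300,410,115,205,7,"pics/top12c.png")
a=np.load("/tmp/scene12.npz");crop(a["p"],245,345,130,230,6,"pics/scene12c.png")
E
```

```text
21.725 [-149.3981 -106.4631] [ 0.4073 -0.3934  0.2883] [ 0.1067 -0.0242  0.5124]
top 1613 slope x deg 0.30532313732742217 y -0.1400613709750162 z0 118.02039699372263 rms 1.1869202028177241
  x edges by y band [(-55, array([-55.7,  62. ])), (-30, array([-54.9,  61.6])), (0, array([-54.9,  60.7])), (30, array([-55.5,  60.4])), (55, array([-55.9,  62.1]))] y range [-72.7687  69.8392]
scene 889 slope x deg 0.29705873857546394 y -0.2974299062766842 z0 119.6931393534689 rms 1.2193568600994706
  x edges by y band [(-55, array([-53.8,  63.1])), (-30, array([-54.5,  63.5])), (0, array([-54.2,  61.5])), (30, array([-54. ,  62.8])), (55, array([-54.1,  62.4]))] y range [-70.4694  74.1112]
```

View pics/top12c.png

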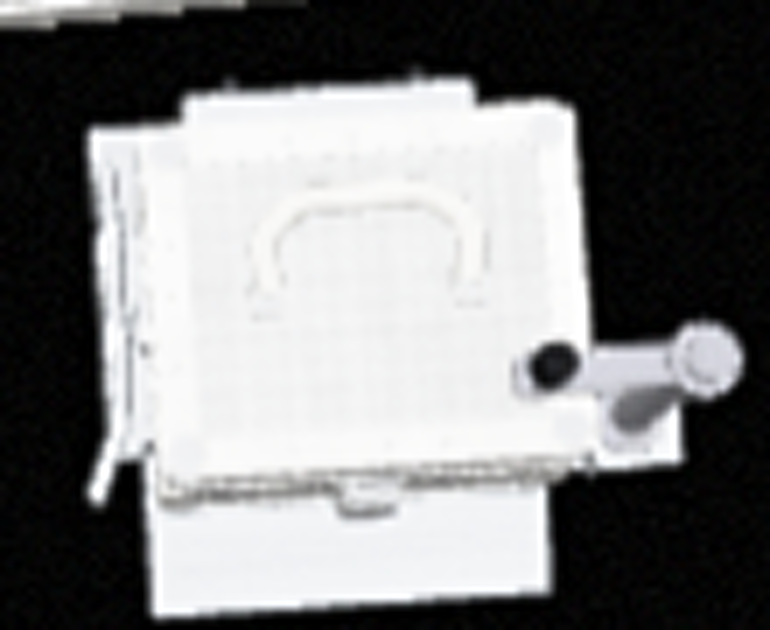

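View pics/scene12c.png

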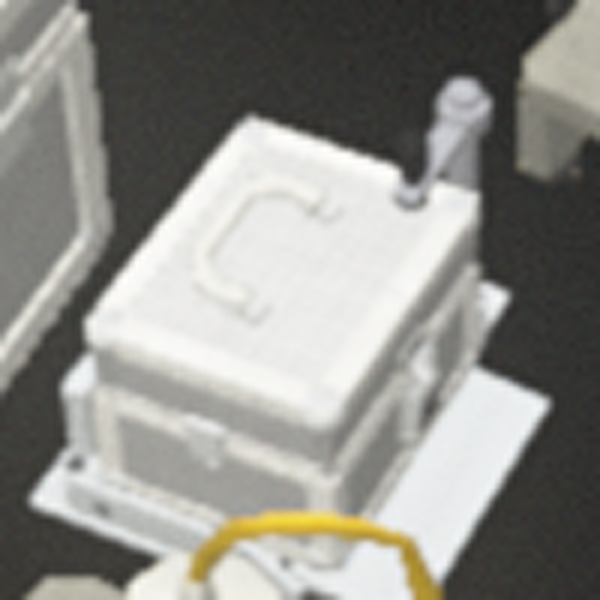

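Run:
```python
from h import *
f=lambda X,Y:((X+.5)/7-.5+300,(Y+.5)/7-.5+115)
k=onplane("top",f(555,365),.159)[0]*1000
g=lambda X,Y:((X+.5)/6-.5+245,(Y+.5)/6-.5+130)
k2=onplane("scene",g(411,143),.159)[0]*1000
for q in(k,k2):
    for H in (np.array([-30,-108]),indock(602.5,-376.9)):
        v=indock(*q[:2])-H; print(q,indock(*q[:2]),np.hypot(*v),np.degrees(np.arctan2(v[1],-v[0])))
p=onplane("top",f(704,358),.15)[0]*1000;print(p)
a=np.load("/tmp/top12.npz")["d"];C=cloud("top",a);i,j=[int(round(t)) for t in f(704,358)];print(C[j-2:j+3,i-2:i+3,2].mean())
```

```text
[ 596.5955 -326.3556  159.    ] [-31.7809 -54.5301] 53.49949923502603 88.0923971986469
[ 596.5955 -326.3556  159.    ] [-31.7809 -54.5301] 50.88815939749986 87.83699504415405
[ 597.236  -322.6711  159.    ] [-30.8532 -50.9073] 57.09910656384005 89.14381750915409
[ 597.236  -322.6711  159.    ] [-30.8532 -50.9073] 54.48383210484974 88.95571144107822
[ 601.1959 -375.9302  150.    ]
0.14394121213160585
```

Run:
```python
from h import *
np.set_printoptions(precision=1,suppress=True)
for x,z in((-62,240),(-62,168),(-50,168),(-44,168)): print(x,rel([*w(x,-56),z],ori(0,4.5)))
```

```text
-62 [-160.5   48.3  -50.1   -0.2   -0.    -0.1]
-62 [-160.4  120.3  -50.3   -0.2   -0.    -0.1]
-50 [-172.4  120.4  -50.3   -0.2   -0.    -0.1]
-44 [-178.4  120.4  -50.3   -0.2   -0.    -0.1]
```

jog_arm(motion=[-40,12,-12,0,0,0,-80,24,-25,0,0,0,-120,36,-37,0,0,0,-160,48,-50,0,0,0,-160,80,-50,0,0,0,-160,105,-50,0,0,0,-160,120,-50,0,0,0,-163,120,-50,0,0,0,-167,120,-50,0,0,0,-171,120,-50,0,0,0,-174,120,-50,0,0,0], gripper=0)

```text
time_s: 23.3
position: [0.5798, -0.33, 0.1691]
tcp_rot: [[-0.997, 0.003, 0.077], [-0.077, -0.004, -0.997], [-0.003, -1.0, 0.004]]
force: [-0.1, 1.1, 0.1]
opening: 0.007
```

```bash
python3 kn.py; python3 -c "
from h import *;print(indock(*bot.read_state()['position'][:2]*1000))"
```

```text
[ 579.8392 -330.0162  169.1393] [-0.1242  1.0855  0.0889] 0.007298422511411849
r 54.472223411355564 th 69.84080239089184
[-48.7728 -56.8648]
```

jog_arm(motion=[-1,0,0,0,0,0,-2,0,0,0,0,0,-3,0,0,0,0,0,-3,0,0,0,0,0])

```text
time_s: 23.8
position: [0.5821, -0.3293, 0.1682]
tcp_rot: [[-0.997, 0.001, 0.077], [-0.077, -0.002, -0.997], [-0.001, -1.0, 0.003]]
force: [-1.7, 0.2, 0.4]
opening: 0.003
```

```bash
python3 -c "
from h import *;s=bot.read_state();print(s['force'],indock(*s['position'][:2]*1000))"
```

```text
[-1.6558  0.1658  0.4023] [-46.5086 -56.2927]
```

jog_arm(motion=[-1,0,0,0,0,0,-2,0,0,0,0,0,-2,0,0,0,0,0])

```text
time_s: 24.18
position: [0.5831, -0.3291, 0.1681]
tcp_rot: [[-0.997, -0.001, 0.077], [-0.077, -0.002, -0.997], [0.001, -1.0, 0.002]]
force: [-4.9, 0.8, 2.6]
opening: 0.009
```

```bash
python3 -c "
from h import *;s=bot.read_state();print(s['force'],indock(*s['position'][:2]*1000))"
```

```text
[-4.8555  0.8043  2.6335] [-45.4298 -56.2203]
```

jog_arm(motion=[3,0,0,0,0,0,8,0,0,0,0,0,20,-5,0,0,0,0,40,-30,0,0,0,0,80,-60,10,0,0,0,120,-90,20,0,0,0,160,-110,40,0,0,0,190,-110,50,0,0,0,190,-110,50,0,0,0,190,-110,50,0,0,0])

```text
time_s: 25.42
position: [0.3986, -0.3933, 0.2782]
tcp_rot: [[-0.997, 0.002, 0.077], [-0.077, -0.003, -0.997], [-0.002, -1.0, 0.003]]
force: [-0.1, -0.3, 1.0]
opening: 0.004
```

```bash
python3 lid.py
python3 - <<'E'
from h import *
p,d=bot.capture("top"); cv2.imwrite("pics/top13.png",p[:,:,::-1]);crop(p,300,410,115,205,7,"pics/top13c.png")
p,d=bot.capture("scene"); cv2.imwrite("pics/scene13.png",p[:,:,::-1])
E
```

```text
25.425 [-158.007  -105.7346] [ 0.3986 -0.3933  0.2782] [-0.0985 -0.2963  1.0454]
top 1587 slope x deg 0.4702226390751449 y -0.26779990626817485 z0 118.09954923278123 rms 1.2076030940324824
  x edges by y band [(-55, array([-55.5,  62.7])), (-30, array([-54.9,  61.8])), (0, array([-55. ,  60.8])), (30, array([-55.6,  60.6])), (55, array([-55.9,  62. ]))] y range [-72.8029  69.837 ]
scene 890 slope x deg 0.5401146932333459 y -0.22676806966216742 z0 119.55281727751297 rms 1.237346864349884
  x edges by y band [(-55, array([-54.5,  62.3])), (-30, array([-53.7,  62.8])), (0, array([-54.1,  60. ])), (30, array([-54.2,  62.6])), (55, array([-54.3,  63.7]))] y range [-70.242   74.0407]
```

View pics/top13c.png

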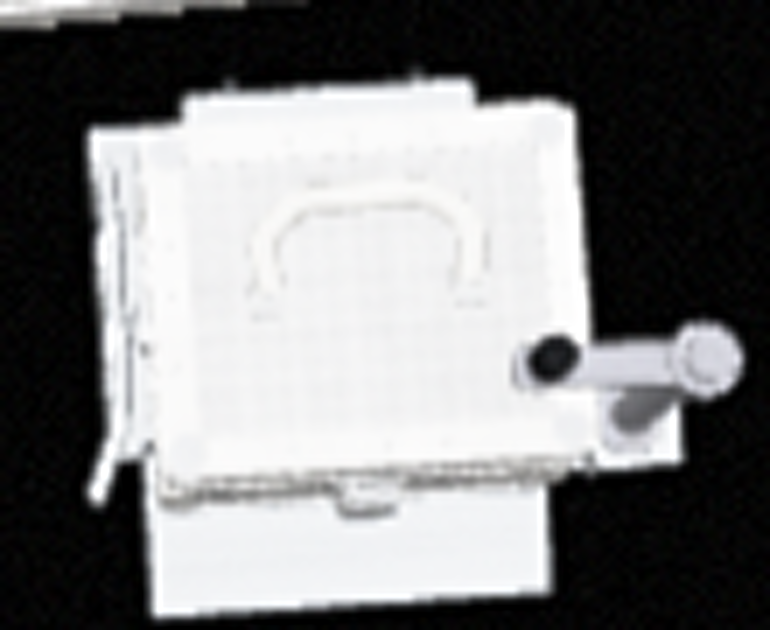

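View pics/top13.png

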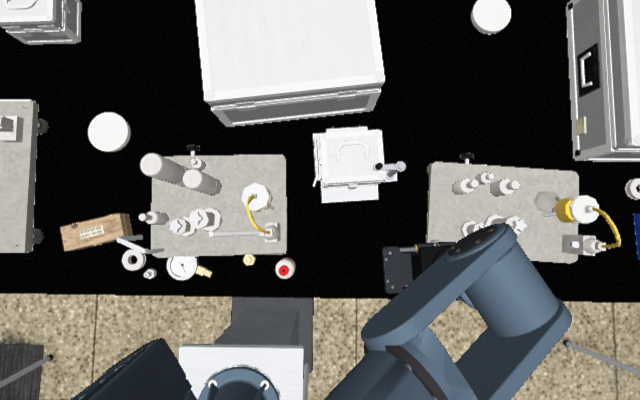

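View pics/scene13.png

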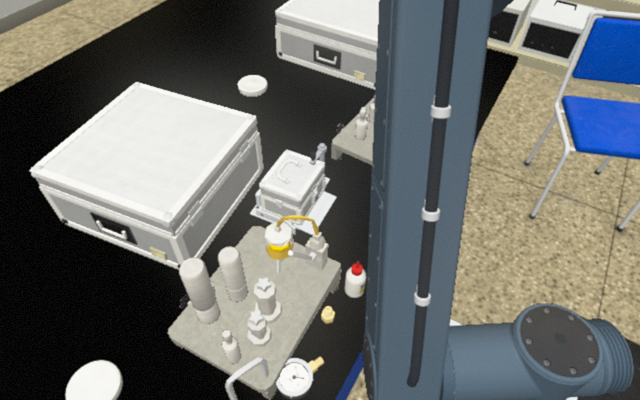

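```bash
python3 -c "
from rig import bot
print(bot.hand_in())"
```

```text
the job is handed in; nothing more can be done
None
```

The case is docked and the hold-down arm is swung across its lid to its end stop. I handed the job in at about 25.6 s, with the robot clear of everything.

**Docking:** I slid the case along the bench with two tilted fingers either side of the latch, then up the ramp against the buffer. Friction at the fingers held its front feet up at the sill. I rubbed them down and eased off. The largest force I read was about 21 N; I estimate the buffer was pressed in at most about 8 mm, short of its hard stop.

**Hold-down arm:** I pinched the knob and swung it across. The first picture showed it only at about 88–89°, because it was dragged back a little as the fingers opened. I pushed it again with closed fingers until the force rose at the end stop.

**Last checks:**
- **Case:** the lid is 118 mm above the bench by the top camera; 117 mm is expected when seated. The scene camera gives 119.5 mm, but it also read about 1–2 mm high before the move. Both cameras show the lid tilted about 0.5°, which I took as level. The case is about 0.5–1 mm past the dock origin.
- **Hold-down arm:** about 91° by the shift of the knob in the top picture.
- **Other things:** the oil bottle and the adaptor are at the same pixels as at the start, judged by eye.
- **Robot:** wrist force is about zero.

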